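Seat the red coral's keyed post in the specimen turntable and hold it down

TASK

Take the post with the red coral out of the wooden rack and push it into the hub of the specimen turntable, turning it until its key drops into the keyway, then keep pushing until its flange lies flush on the hub. A spring in the hub pushes it back out, so finish while still gripping the post and holding it pressed fully home, so that I can tighten the set screw. Leave the other posts, jars and vials where they are.

Things in the scene. Friction and masses are not known exactly. Their poses are not given: they have to be found in the camera images.
- red_post_grip (a point): Centre of the black round grip (30 mm diameter, 24 mm above and below this point) of the loose steel post, 111 mm tall, 0.16 to 0.26 kg, that carries a small red coral dome (28 mm wide, its top 42 mm above this point). z runs up the post, x points to the side of its key and yellow tab. It starts upright, hanging by its flange in a hole of the rack
- red_post_seat (a point): Centre of the underside of the red post's flange (48 mm diameter, 6 mm thick; a yellow tab 7 mm wide reaches 34 mm from the axis on the +x side), 30 mm below the grip centre; same axes. It meets the hub mouth when the post is home
- red_post_tip (a point): Centre of the chamfered lower end of the red post's shaft (20 mm diameter, 40 mm long), 40 mm below the flange underside; same axes. On its +x side a brass key, 6 mm wide, reaches 15 mm from the axis, from 14 to 36 mm above the tip: the lowest 14 mm are plain round and enter the hub at any angle
- hub_mouth (a point): Centre of the top face of the turntable's hub, an aluminium cylinder 60 mm in diameter on a grey round base 160 mm in diameter; the face is 84 mm above the table. z is up, x points to the keyway. Round bore 22.4 mm in diameter, 50 mm deep. The turntable is fixed and does not turn
- keyway (a point): Middle of the keyway at the hub's top face, 13 mm from the bore's axis; same axes as the hub mouth. The keyway is 9 mm wide, reaches 17 mm from the axis and runs the whole depth; a yellow tab (7 mm wide, reaching 41 mm from the axis, 4 mm below the top face) marks its side
- ejector (a joint): Travel (m, 0 = up) of the spring-loaded brass ejector pin in the bore: at 0 its top is 18 mm below the hub's top face; the tip of a fully home post has it pushed down by 0.022. It pushes up with 3 N at 0 and about 9.6 N at 0.022
- rack: Fixed wooden block, 80 x 260 x 50 mm (x, y, z of its own axes), origin at the centre of its underside. Three through holes of 34 mm in a row along its y, 85 mm apart, the middle one at its centre, hold the three posts in any order; each post's flange rests on the top face (50 mm up) and its shaft hangs 40 mm into the hole
- white_post_grip (a point): the same kind of post with a white coral, in another hole of the rack; bystander. Point: centre of its black grip
- green_post_grip (a point): the same kind of post with a green coral, in another hole of the rack; bystander. Point: centre of its black grip
- tall_jar_mid (a point): greenish jar with black cap, 68 mm diameter, 120 mm tall; bystander. Point: its centre
- wide_jar_mid (a point): amber jar with steel cap, 80 mm diameter, 90 mm tall; bystander. Point: its centre
- amber_jar_mid (a point): amber jar with black cap, 72 mm diameter, 100 mm tall; bystander. Point: its centre
- white_vial_mid (a point): clear vial with white cap, 24 mm diameter, 50 mm tall; bystander. Point: its centre
- orange_vial_mid (a point): clear vial with orange cap, 24 mm diameter, 50 mm tall; bystander. Point: its centre

How it is judged:
By the outcome, as a careful person would: the job done as asked, in the order asked, and still so for the second after the job is handed in, while the arm keeps its last pose, push and grip.
It also fails if it takes over 45 s, if anything falls off the work surface, if the arm or the gripper's body presses on something with over 40 N, if the wrist force passes 120 N, or if a joint passes its speed limit or range.

ROBOT

A 6-joint arm with a two-finger parallel gripper is mounted at the origin on the work surface. World frame = base frame: x ahead of the robot, y to its left, z up, the work surface at z = 0. Lengths are in m, angles in rad, forces in N, time in s.
With the tool pointing down it reaches from about 0.375 to 0.925 m from the base axis. Payload 5.7 kg.
Tool frame: the origin (TCP) lies at the very end of the fingers, on their centre line; the grasp point (between the pads) lies 19 mm behind it; z points along the fingers, y is the line along which they close (so a half turn about z gives the same grasp; the last joint's range is limited). The gripper opens to 85 mm and grips with 20 to 120 N. Pads are 22 mm wide; open, the fingers measure 114 mm over their backs; the gripper's body (76 mm by 85 mm) begins 54 mm behind the grasp point. The pads swing forward as they close: fully open they stand 13 mm farther back than shut.
Start: joints at [-1.446, 0.359, 1.51, -0, 1.272, -0.115], TCP at [0.142, -0.583, 0.231] pointing down, gripper open.
Joint ranges: [-2.97, 2.97], [-1.01, 2.36], [0.21, 2.38], [-0.96, 4.11], [0.2, 2.71], [-2.98, 2.98]. Speed limits (rad/s): [2.39, 2.39, 3.14, 3.14, 3.14, 3.14].

INTERFACE

Orientations are given as a 3x3 rotation matrix whose columns are the frame's x, y, z axes.
In Python, from plant import * gives the robot as it stands.
- The arm moves only by the shell command python3 -m inch 'ROWS' [FORCE]. ROWS is JSON, a list of rows, each a list of 3 entries, a list of its own where there are three numbers: the shift along the tool's x, y, z in m, then the turn about the tool's z in degrees, then the finger opening in m, from 0 to 0.0854. A call has 1 to 5 rows; each row is the pose to reach, as a shift and turn from the pose commanded when the call began, along the tool's axes at that moment; what a row does not reach only later rows make up. A row lasts 1/10 s, in which the tool goes at most 50 mm and 8.59 degrees, less where a joint would pass 70% of its speed; a pose out of reach is approached as far as the arm can. A call with a gripper value outside its range is refused whole. The fingers move at their own pace and stop on an object; FORCE is the grip in N (left out, the last holds). Time passes only in rows, so rows that repeat a pose let the fingers close. It gives the time, the measured TCP pose, the force, the opening and the grip force at its end, in the units of the state.
- read_state(): the state, without advancing time (a new reading comes with each control period).
- grab_frame(name): name is "scene" or "top" or "wrist"; returns a dict with "image" (400x640x3 uint8, red, green, blue), "mtx" (3x3 intrinsics, pixels), "pose" (4x4, takes a point from camera to world coordinates). Camera axes: x right, y down, z forward; pixel columns grow to the right and rows downward; lengths in m; the calibration is good to about 2 mm. A picture is of the moment at which its call begins. There is no depth.
- sign_off(): hands the job in; it is judged then, once.
The state is a dict: "clock": time; "joint_positions": joint angles; "joint_velocities": joint speeds; "joint_torque": joint torques, N m; "position": TCP position; "orientation": TCP orientation; "force": force on the tool from outside, world axes, zero at the start; "ft_torque": the same for the moment, N m; "finger_gap": finger opening in m; "gripper_force": force on a finger pad.
Only numpy, scipy, OpenCV 4.12 (cv2) and the standard library are available. Lean on these libraries where they do the work, as an engineer would, in place of code of your own. Each camera call takes 0.05 s, during which the arm holds its last target. There are 200 camera calls.

## Working session

There is one attempt and no reset: what is moved stays moved. The work goes in short steps, Python scripts to look and compute and a shell command to move; the robot and the scene stay as the last step left them, time stands still between calls to the robot, and variables do not carry over. Pictures are saved under pics/ and viewed, at most 13 in all, crops included, and the job is handed in when it is done.

```bash
mkdir -p pics; ls
python3 - <<'E'
from plant import *
import cv2,numpy as np
s=read_state();print(s)
for n in("scene","top"):
    f=grab_frame(n);np.savez("pics/%s0.npz"%n,**f)
    cv2.imwrite("pics/%s0.png"%n,f["image"][:,:,::-1]);print(n,f["mtx"],f["pose"])
E
```

```text
pics
{'clock': 0.0, 'joint_positions': array([-1.44610624e+00,  3.59523015e-01,  1.51146772e+00,  2.07588702e-05,
        1.27251471e+00, -1.15111733e-01]), 'joint_velocities': array([-7.98822985e-04,  5.29532775e-04, -2.09708009e-03, -7.19296750e-05,
       -8.79890655e-04, -3.78389715e-04]), 'joint_torque': array([ 2.89602809e-03, -5.27618158e+01, -2.78621131e+01,  1.73336516e-04,
        1.33740285e-02, -6.11589670e-06]), 'position': array([ 0.1424107 , -0.58212811,  0.23042945]), 'orientation': array([[ 9.71386543e-01,  2.37503973e-01, -2.18200222e-04],
       [ 2.37503953e-01, -9.71384713e-01,  1.90040720e-03],
       [ 2.39397901e-04, -1.89785339e-03, -9.99998170e-01]]), 'force': array([-0.07654626, -0.4453805 , -0.68523324]), 'ft_torque': array([ 0.03368602,  0.04633383, -0.01347731]), 'gripper_force': 0.0, 'finger_gap': 0.08535957799427897}
scene [[483.38025243   0.         320.76193619]
 [  0.         483.38025243 193.58950231]
 [  0.           0.           1.        ]] [[-0.51603513  0.52276452 -0.67854624  1.44101978]
 [ 0.85647917  0.32627568 -0.39998452  0.41024855]
 [ 0.01229542 -0.78756678 -0.61610663  0.88278847]
 [ 0.          0.          0.          1.        ]]
top [[380.13586703   0.         317.51483584]
 [  0.         380.13586703 198.04179989]
 [  0.           0.           1.        ]] [[-0.01640509 -0.99679897  0.07824757  0.49437604]
 [-0.99971339  0.01498761 -0.01866825 -0.08059334]
 [ 0.01743574 -0.0785314  -0.99675916  1.13369409]
 [ 0.          0.          0.          1.        ]]
```

View pics/top0.png

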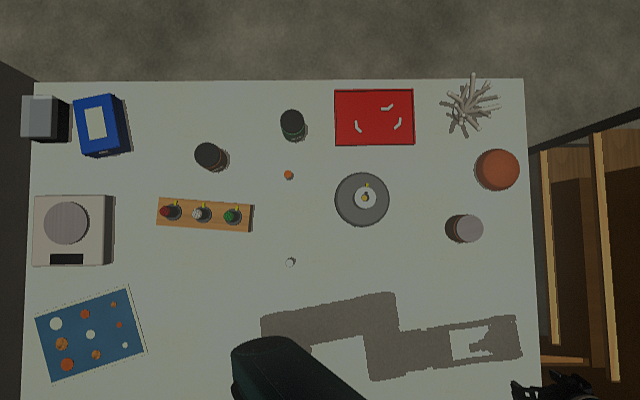

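View pics/scene0.png

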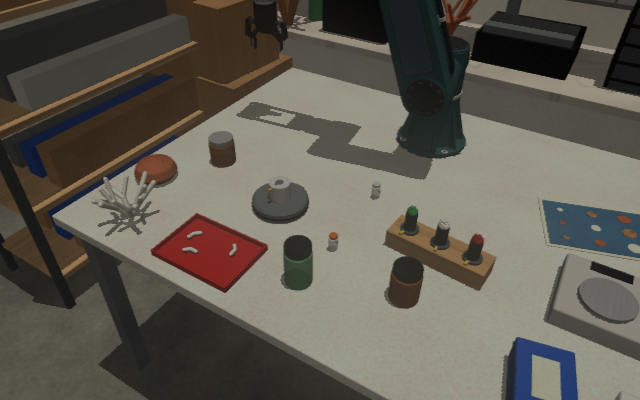

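The top view shows the red coral near (165,211), its tab near (177,203), white near (197,214), green near (231,216), the hub near (365,198) and its tab near (366,184). The scene view shows red near (476,240) and the hub near (280,185).

```bash
cat > h.py <<'E'
from plant import *
import cv2,numpy as np
def plane(f,uv,z):
    d=f["pose"][:3,:3]@np.linalg.inv(f["mtx"])@np.array([*uv,1.]);o=f["pose"][:3,3]
    return o+d*(z-o[2])/d[2]
def proj(f,p):
    c=f["pose"][:3,:3].T@(np.asarray(p)-f["pose"][:3,3]);q=f["mtx"]@c;return q[:2]/q[2]
def tri(f,a,g,b):
    P=lambda f:f["mtx"]@np.linalg.inv(f["pose"])[:3]
    X=cv2.triangulatePoints(P(f),P(g),np.float64(a).reshape(2,1),np.float64(b).reshape(2,1))[:,0];return X[:3]/X[3]
def blobs(f,lo,hi,roi,amin=4):
    x0,y0,x1,y1=roi;h=cv2.cvtColor(f["image"],cv2.COLOR_RGB2HSV)[y0:y1,x0:x1]
    n,l,s,c=cv2.connectedComponentsWithStats(cv2.inRange(h,lo,hi))
    return [((c[i]+[x0,y0]).round(1).tolist(),s[i].tolist()) for i in range(1,n) if s[i,4]>=amin]
YEL=((20,120,90),(35,255,255))
E
python3 - <<'E'
from h import *
t=dict(np.load("pics/top0.npz"));s=dict(np.load("pics/scene0.npz"))
R=((0,110,60),(6,255,255))
for n,f,roi,hub in(("t",t,(150,190,260,240),(330,165,395,230)),("s",s,(380,190,500,290),(245,165,315,225))):
    for nm,m in(("red",R),("red2",((172,110,60),(180,255,255))),("green",((45,120,40),(85,255,255))),("yel",YEL)): print(n,nm,blobs(f,*m,roi))
    print(n,"hubyel",blobs(f,*YEL,hub)); print(n,"hubbright",blobs(f,(0,0,140),(180,60,255),hub,30))
a=cv2.resize(t["image"][160:240,150:260],None,fx=5,fy=5,interpolation=cv2.INTER_CUBIC)
b=cv2.resize(t["image"][165:230,330:400],None,fx=4,fy=4,interpolation=cv2.INTER_CUBIC)
c=np.zeros((600,800,3),np.uint8);c[:400,:550]=a;c[300:560,520:800]=b
cv2.imwrite("pics/c1.png",c[:,:,::-1])
E
```

```text
t red [([164.2, 210.8], [9, 16, 11, 10, 72])]
t red2 []
t green [([227.4, 215.6], [74, 21, 9, 10, 45])]
t yel [([174.7, 202.1], [23, 10, 4, 6, 15]), ([202.8, 204.3], [52, 12, 3, 6, 15]), ([236.4, 207.3], [85, 15, 4, 6, 16])]
t hubyel [([366.7, 184.4], [36, 18, 3, 4, 9]), ([363.9, 197.6], [31, 30, 6, 6, 26])]
t hubbright [([338.4, 201.5], [3, 10, 21, 53, 68]), ([387.4, 195.4], [49, 11, 12, 40, 41])]
s red [([477.3, 239.1], [92, 44, 11, 11, 86])]
s red2 []
s green []
s yel [([401.2, 231.8], [19, 40, 5, 4, 13]), ([435.1, 248.1], [53, 56, 5, 5, 17]), ([466.1, 262.1], [84, 70, 5, 5, 18])]
s hubyel [([269.8, 189.0], [23, 23, 4, 3, 8])]
s hubbright [([279.2, 187.0], [0, 0, 70, 60, 2196])]
```

View pics/c1.png

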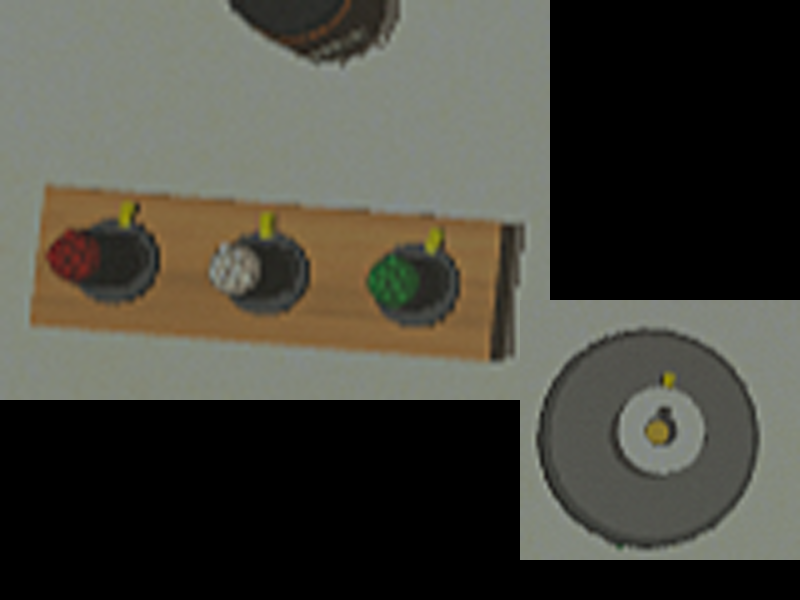

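The crop shows the red post's flange near crop (118,260), i.e. pixel (173.6,212), with its tab up and slightly right. The hub face is centred near (365.3,198), with the keyway towards (366.7,184).

Run:
```python
from h import *
t=dict(np.load("pics/top0.npz"));s=dict(np.load("pics/scene0.npz"))
r=tri(t,(164.2,210.8),s,(477.3,239.1));print("dome tri (z~.112)",r, "top only",plane(t,(164.2,210.8),.112))
print("flange",plane(t,(173.6,212),.056))
tab=tri(t,(174.7,202.1),s,(466.1,262.1));print("tab tri (z~.054)",tab,plane(t,(174.7,202.1),.055))
print("green",plane(t,(227.4,215.6),.112))
f=t
h=cv2.cvtColor(f["image"],cv2.COLOR_RGB2HSV);m=cv2.inRange(h,(0,0,120),(180,60,255))[180:216,345:385]
n,l,st,c=cv2.connectedComponentsWithStats(m)
print([(c[i]+[345,180],st[i]) for i in range(1,n) if st[i,4]>30])
hub=plane(t,(365.3,198),.084);ht=tri(t,(366.7,184.4),s,(269.8,189.0));print("hub",hub,"htab",ht,plane(t,(366.7,184.4),.079))
for a,b in((r,tab),(hub,ht)): print("yaw deg",np.degrees(np.arctan2(*(b-a)[1::-1])), "r",np.hypot(*(b-a)[:2]))
```

```text
dome tri (z~.112) [0.54717736 0.30810344 0.1133445 ] top only [0.54656513 0.31028257 0.112     ]
flange [0.54563112 0.30535633 0.056     ]
tab tri (z~.054) [0.57397756 0.30113448 0.05691388] [0.57362192 0.30299374 0.055     ]
green [0.53108829 0.1421668  0.112     ]
[(array([364.75609756, 197.23344948]), array([ 10,   7,  21,  21, 287], dtype=int32))]
hub [ 0.57490057 -0.23293443  0.084     ] htab [ 0.61336795 -0.23862498  0.08042079] [ 0.61338239 -0.2385897   0.079     ]
yaw deg -14.576025478430156 r 0.027691467922952805
yaw deg -8.414850248899084 r 0.038886000492136585
```

```bash
cat > go.py <<'E'
import sys
from plant import *
import numpy as np
x,y,z,w=map(float,sys.argv[1:5]);s=read_state();R=s["orientation"]
d=R.T@(np.array([x,y,z])-s["position"]);yaw=np.degrees(np.arctan2(R[1,0],R[0,0]))
print("shift",d.round(4),"turn",round(-((w-yaw+180)%360-180),1),"yaw",yaw.round(1),"pos",s["position"].round(4),"F",s["force"].round(1),"q6",s["joint_positions"][5].round(2),"t",s["clock"],"gap",s["finger_gap"].round(4))
E
python3 -m inch '[[[0.045,-0.021,-0.009],0,0.085],[[0.09,-0.042,-0.018],0,0.085],[[0.135,-0.063,-0.027],0,0.085],[[0.18,-0.084,-0.036],0,0.085],[[0.225,-0.105,-0.045],0,0.085]]'
python3 -m inch '[[[0.045,-0.021,-0.009],0,0.085],[[0.09,-0.042,-0.018],0,0.085],[[0.135,-0.063,-0.027],0,0.085],[[0.18,-0.084,-0.036],0,0.085],[[0.225,-0.105,-0.045],0,0.085]]'
python3 go.py 0.52 -0.233 0.32 85
```

```text
clock: 0.6
position: [0.3354, -0.4271, 0.2759]
orientation: [[0.971, 0.237, -0.0], [0.237, -0.971, 0.001], [-0.0, -0.001, -1.0]]
force: [0.9, -0.7, 0.3]
finger_gap: 0.0848
gripper_force: 0.0
clock: 1.1
position: [0.5272, -0.2731, 0.3205]
orientation: [[0.971, 0.238, -0.001], [0.238, -0.971, 0.0], [-0.0, -0.0, -1.0]]
force: [0.6, -1.4, -0.1]
finger_gap: 0.0849
gripper_force: 0.0Traceback (most recent call last):
  File "go.py", line 6, in <module>
    print("shift",d.round(4),"turn",round(-((w-yaw+180)%360-180),1),"yaw",yaw.round(1),"pos",s["position"].round(4),"F",s["force"].round(1),"q6",s["joint_positions"][5].round(2),"t",s["clock"],"gap",s["finger_gap"].round(4))
                                                                                                                                                                                                       ^^^^^^^^^^^^^^^^^^^^^
AttributeError: 'float' object has no attribute 'round'
```

```bash
sed -i 's/s\["finger_gap"\].round(4)/round(s["finger_gap"],4)/' go.py
python3 -m inch '[[[0,0,0],-8.5,0.085],[[0,0,0],-17,0.085],[[0,0,0],-25.5,0.085],[[0,0,0],-34,0.085],[[0,0,0],-42.5,0.085]]' >/dev/null
python3 -m inch '[[[0,0,0],-8.5,0.085],[[0,0,0],-17,0.085],[[0,0,0],-25.5,0.085],[[0,0,0],-28.5,0.085],[[0,0,0],-28.5,0.085]]' >/dev/null
python3 - <<'E'
from h import *
f=grab_frame("wrist");np.savez("pics/w1.npz",**f);cv2.imwrite("pics/w1.png",f["image"][:,:,::-1])
R=read_state();print(R["position"],f["pose"],f["mtx"][0],proj(f,(.575,-.233,.084)),proj(f,(.546,.307,.056)))
print(blobs(f,*YEL,(0,0,640,400)))
E
python3 go.py 0.5463 0.307 0.22 85
```

```text
[ 0.52591622 -0.27468635  0.32004003] [[ 9.95851928e-01 -8.73446211e-02 -2.54922475e-02  5.33404591e-01]
 [-9.09868383e-02 -9.57725643e-01 -2.72915716e-01 -2.05441234e-01]
 [-5.76859229e-04  2.74103101e-01 -9.61700139e-01  4.61617861e-01]
 [ 0.00000000e+00  0.00000000e+00  0.00000000e+00  1.00000000e+00]] [309.31299715   0.         318.34994779] [355.2953378  128.75697637] [ 276.45576994 -550.08096055]
[([356.0, 128.5], [350, 122, 13, 14, 134]), ([387.1, 132.4], [383, 129, 9, 7, 52])]
shift [ 0.581  -0.0338  0.1003] turn -0.3 yaw 84.7 pos [ 0.5259 -0.2747  0.32  ] F [-0.3 -0.4 -0.8] q6 -0.5 t 2.15 gap 0.0852
```

View pics/w1.png

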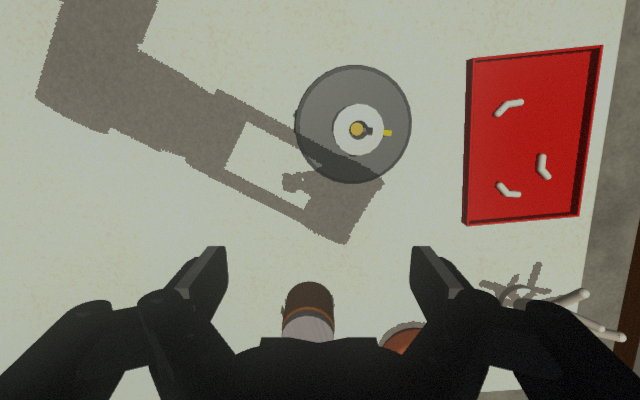

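The wrist view shows the hub face at about (358,130) with its tab at (387,132), within 2–3 px of the prediction. I'll refine this and head for the post.

```bash
cat > hub.py <<'E'
from h import *
import sys
f=dict(np.load(sys.argv[1]));u,v=proj(f,(.575,-.233,.084)).astype(int);r=int(sys.argv[2])
y0,x0=max(v-r,0),u-r
h=cv2.cvtColor(f["image"],cv2.COLOR_RGB2HSV)[y0:v+r,x0:u+r]
m=cv2.inRange(h,(0,0,int(sys.argv[3])),(180,50,255));cs,_=cv2.findContours(m,cv2.RETR_EXTERNAL,cv2.CHAIN_APPROX_NONE)
for c in cs:
    if cv2.contourArea(c)<300: continue
    c=cv2.convexHull(c);(a,b),ax,an=cv2.fitEllipse(c);p=plane(f,(a+x0,b+y0),.084);print("ell",a+x0,b+y0,ax,p)
for b in blobs(f,*YEL,(x0,y0,u+r,v+r),10):
    q=plane(f,b[0],.080);print(b[0],q,"yaw",np.degrees(np.arctan2(*(q-p)[1::-1])),np.hypot(*(q-p)[:2]))
E
python3 hub.py pics/w1.npz 45 150
python3 -m inch '[[[0.049,-0.003,0],0,0.085],[[0.098,-0.006,0],0,0.085],[[0.147,-0.009,0],0,0.085],[[0.196,-0.012,0],0,0.085],[[0.245,-0.015,0],0,0.085]]' >/dev/null
python3 -m inch '[[[0.049,-0.003,0],0,0.085],[[0.098,-0.006,0.01],0,0.085],[[0.147,-0.009,0.02],0,0.085],[[0.196,-0.012,0.03],0,0.085],[[0.24,-0.015,0.04],0,0.085]]' >/dev/null
python3 -m inch '[[[0,0,0],0,0.085],[[0,0,0],0,0.085]]' >/dev/null
python3 - <<'E'
from h import *
f=grab_frame("wrist");np.savez("pics/w2.npz",**f);cv2.imwrite("pics/w2.png",f["image"][:,:,::-1])
print(proj(f,(.546,.307,.056)),proj(f,(.546,.307,.112)))
print("yel",blobs(f,*YEL,(0,0,640,400)));print("red",blobs(f,(0,110,60),(6,255,255),(0,0,640,400),30))
E
python3 go.py 0.5463 0.307 0.22 85
```

```text
ell 358.24067306518555 129.13944244384766 (49.34218215942383, 51.58156967163086) [ 0.57847974 -0.23376719  0.084     ]
[356.0, 128.5] [ 0.57630553 -0.23306595  0.08      ] yaw 162.12412356996373 0.0022845040156695756
[387.1, 132.4] [ 0.61355345 -0.24111056  0.08      ] yaw -11.825189441175546 0.03583420135296686
[314.97480668  83.63903792] [314.30216969  79.18184255]
yel [([340.8, 88.8], [334, 85, 13, 9, 81]), ([340.3, 158.1], [336, 155, 10, 7, 59]), ([336.4, 232.9], [331, 230, 12, 7, 54])]
red [([315.9, 79.3], [302, 65, 29, 31, 668]), ([501.3, 385.8], [477, 367, 52, 33, 1090])]
shift [ 0.0966 -0.0031  0.0603] turn -0.3 yaw 84.7 pos [0.5406 0.2106 0.2803] F [-0.3  0.3 -0.6] q6 0.34 t 3.4 gap 0.0849
```

View pics/w2.png

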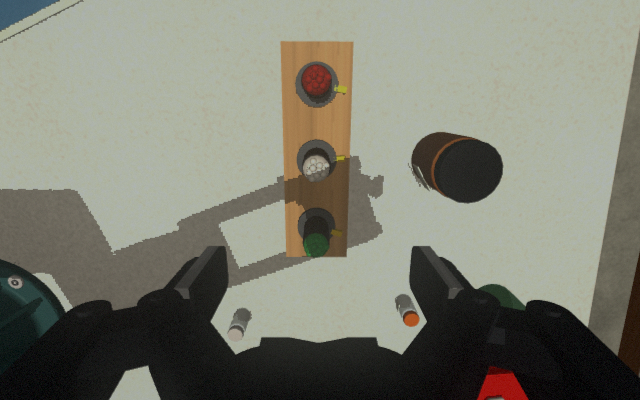

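The wrist view shows the red dome at (316,79) over its flange, with its tab at (341,89). This matches the estimate to about 2 px.

```bash
python3 - <<'E'
from h import *
f=dict(np.load("pics/w2.npz"))
p=plane(f,(315.9,79.3),.110);q=plane(f,(340.8,88.8),.056);print(p,q,np.degrees(np.arctan2(*(q-p)[1::-1])),np.hypot(*(q-p)[:2]))
h=f["image"][60:115,290:335];
g=cv2.cvtColor(f["image"],cv2.COLOR_RGB2HSV);m=cv2.inRange(g,(0,0,0),(180,90,130))[55:112,285:350]
cs,_=cv2.findContours(m,cv2.RETR_EXTERNAL,cv2.CHAIN_APPROX_NONE);c=max(cs,key=cv2.contourArea)
(a,b),ax,an=cv2.fitEllipse(cv2.convexHull(c));print(a+285,b+55,ax,plane(f,(a+285,b+55),.056))
E
python3 -m inch '[[[0.048,0,0.015],0,0.085],[[0.08,0.002,0.03],0,0.085],[[0.08,0.002,0.03],0,0.085],[[0.08,0.002,0.03],0,0.085]]' >/dev/null
python3 - <<'E'
from h import *
f=grab_frame("wrist");np.savez("pics/w3.npz",**f);cv2.imwrite("pics/w3.png",f["image"][:,:,::-1])
print("yel",blobs(f,*YEL,(200,0,450,250)));R=blobs(f,(0,110,60),(6,255,255),(200,0,450,250),100);print(R)
p=plane(f,R[0][0],.110);print(p)
for b in blobs(f,*YEL,(200,0,450,250),20):
  q=plane(f,b[0],.056);print(q,np.degrees(np.arctan2(*(q-p)[1::-1])),np.hypot(*(q-p)[:2]))
E
python3 go.py 0.547 0.307 0.15 85
```

```text
[0.54748296 0.30692769 0.11      ] [0.57424182 0.29899269 0.056     ] -16.517056798239288 0.027910580101817333
316.1666431427002 83.72272872924805 (42.33128356933594, 45.42348861694336) [0.54731294 0.30679326 0.056     ]
yel [([338.0, 161.6], [132, 158, 13, 9, 84]), ([337.9, 229.1], [133, 227, 10, 6, 46])]
[([312.1, 166.0], [98, 152, 30, 29, 646])]
[0.5473101  0.30745297 0.11      ]
[0.57399506 0.29991868 0.056     ] -15.766629688838444 0.02772819041237933
[0.56794676 0.220868   0.056     ] -76.59423331089242 0.08901027931295118
shift [ 0.018  -0.0052  0.1009] turn -0.4 yaw 84.6 pos [0.5505 0.2887 0.2509] F [ 0.3 -0.3  0.6] q6 0.47 t 3.85 gap 0.0852
```

View pics/w3.png

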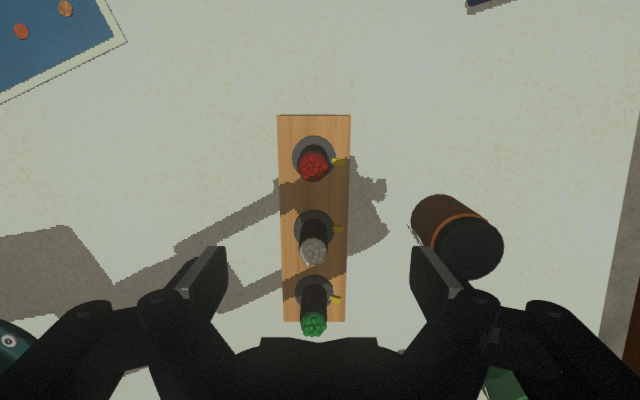

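```bash
python3 -m inch '[[[0.018,-0.005,0.02],0,0.07],[[0.018,-0.005,0.05],0,0.07],[[0.018,-0.005,0.08],0,0.07],[[0.018,-0.005,0.09],0,0.07],[[0.018,-0.005,0.09],0,0.07]]' 40
python3 go.py 0.5473 0.307 0.062 85
```

```text
clock: 4.35
position: [0.5462, 0.307, 0.1598]
orientation: [[0.093, 0.996, -0.002], [0.996, -0.093, -0.001], [-0.001, -0.002, -1.0]]
force: [-0.2, -1.1, 1.3]
finger_gap: 0.0701
gripper_force: 0.0
shift [0.0002 0.0013 0.0978] turn -0.4 yaw 84.6 pos [0.5462 0.307  0.1598] F [-0.2 -1.1  1.3] q6 0.5 t 4.35 gap 0.0701
```

```bash
python3 -m inch '[[[0,0.001,0.03],0,0.07],[[0,0.001,0.06],0,0.07],[[0,0.001,0.085],0,0.07],[[0,0.001,0.097],0,0.07],[[0,0.001,0.097],0,0.07]]'
python3 - <<'E'
from h import *
for n in("scene","wrist"):
  f=grab_frame(n);np.savez("pics/%s4.npz"%n,**f)
  if n=="scene": im=cv2.resize(f["image"][180:310,370:520],None,fx=3,fy=3)
  else: im2=f["image"][150:400,160:480]
c=np.zeros((400,780,3),np.uint8);c[:390,:450]=im;c[:250,460:780]=im2;cv2.imwrite("pics/c4.png",c[:,:,::-1])
E
```

```text
clock: 4.85
position: [0.5478, 0.3082, 0.0634]
orientation: [[0.092, 0.996, -0.001], [0.996, -0.092, -0.0], [-0.0, -0.001, -1.0]]
force: [0.1, -0.0, -0.4]
finger_gap: 0.0699
gripper_force: 0.0
```

View pics/c4.png

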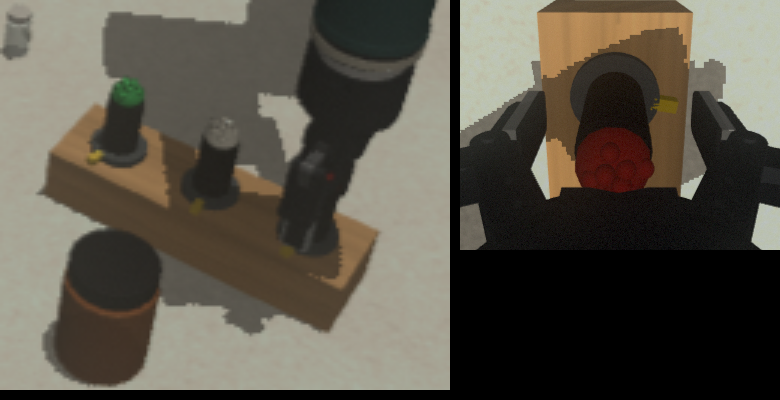

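The picture shows the red post centred between the open fingers, which stand above the flange and clear of the neighbouring posts. I'll grip and lift.

```bash
python3 -m inch '[[[0,0,0],0,0.02],[[0,0,0],0,0.02],[[0,0,0],0,0.02],[[0,0,0],0,0.02],[[0,0,0],0,0.02]]' 80
python3 -m inch '[[[0,0,0],0,0.02],[[0,0,-0.01],0,0.02],[[0,0,-0.03],0,0.02],[[0,0,-0.06],0,0.02],[[0,0,-0.09],0,0.02]]' 80
python3 -m inch '[[[0,0,-0.03],0,0.02],[[0,0,-0.05],0,0.02],[[0,0,-0.05],0,0.02],[[0,0,-0.05],0,0.02]]'
python3 - <<'E'
from h import *
f=grab_frame("wrist");np.savez("pics/w5.npz",**f);cv2.imwrite("pics/w5.png",f["image"][:,:,::-1])
print(blobs(f,*YEL,(200,0,450,400)))
E
python3 go.py 0.578 -0.2335 0.20 89
```

```text
clock: 5.45
position: [0.5482, 0.3091, 0.0649]
orientation: [[0.092, 0.996, 0.001], [0.996, -0.092, 0.001], [0.001, 0.001, -1.0]]
force: [-1.4, -1.0, 6.0]
finger_gap: 0.0281
gripper_force: 78.4
clock: 5.95
position: [0.5471, 0.3084, 0.1545]
orientation: [[0.092, 0.996, -0.001], [0.996, -0.092, -0.0], [-0.001, -0.001, -1.0]]
force: [0.4, 0.9, -1.3]
finger_gap: 0.0282
gripper_force: 79.0
clock: 6.35
position: [0.5475, 0.3086, 0.2035]
orientation: [[0.092, 0.996, 0.0], [0.996, -0.092, 0.0], [0.0, 0.0, -1.0]]
force: [0.3, 0.5, -2.9]
finger_gap: 0.0284
gripper_force: 79.0
[]
shift [-0.5366  0.0807  0.0028] turn -4.3 yaw 84.7 pos [0.5468 0.3083 0.2025] F [-1.2 -0.3 -1.6] q6 0.5 t 6.4 gap 0.0284
```

View pics/w5.png

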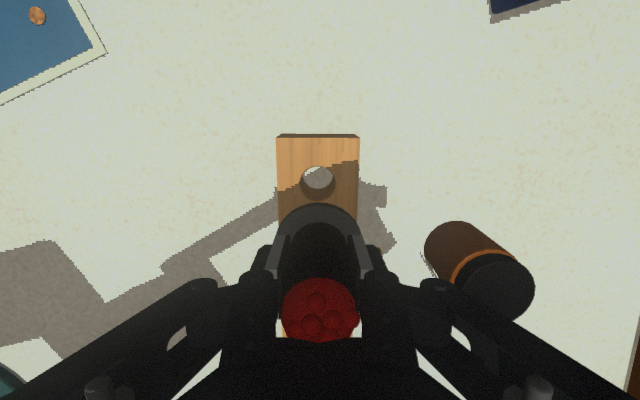

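The picture shows the post lifted clear and upright in the grip, with its hole in the rack empty at (318,180). I'll carry it to above the hub.

```bash
python3 -m inch '[[[-0.02,0.003,-0.01],0,0.02],[[-0.065,0.01,-0.02],0,0.02],[[-0.112,0.017,-0.02],0,0.02],[[-0.16,0.024,-0.02],0,0.02],[[-0.208,0.031,-0.02],0,0.02]]' >/dev/null
python3 -m inch '[[[-0.048,0.0072,0],0,0.02],[[-0.096,0.0144,0],0,0.02],[[-0.144,0.0216,0],0,0.02],[[-0.192,0.0288,0],0,0.02],[[-0.24,0.036,0],0,0.02]]' >/dev/null
python3 -m inch '[[[-0.045,0.007,0],0,0.02],[[-0.075,0.011,0],-1,0.02],[[-0.087,0.0135,0],-3,0.02],[[-0.087,0.0135,0],-4,0.02],[[-0.087,0.0135,0],-4,0.02]]'
python3 -m inch '[[[0,0,0.02],0,0.02],[[0,0,0.042],0,0.02],[[0,0,0.042],0,0.02],[[0,0,0.042],0,0.02]]'
cat > look.py <<'E'
from h import *
import sys
k=sys.argv[1];c=np.zeros((600,800,3),np.uint8)
for n in("scene","top"):
  f=grab_frame(n);np.savez("pics/%s%s.npz"%(n,k),**f)
  if n=="scene": c[:600,:400]=cv2.resize(f["image"][90:240,230:330],None,fx=4,fy=4,interpolation=cv2.INTER_CUBIC);roi=(230,130,330,240)
  else: c[:400,400:]=cv2.resize(f["image"][150:250,315:415],None,fx=4,fy=4,interpolation=cv2.INTER_CUBIC);roi=(330,165,395,230)
  print(n,blobs(f,*YEL,roi))
cv2.imwrite("pics/c%s.png"%k,c[:,:,::-1])
E
python3 look.py 6;python3 go.py 0.578 -0.232 0.18 89
```

```text
clock: 7.9
position: [0.5778, -0.2306, 0.2218]
orientation: [[0.023, 1.0, -0.003], [1.0, -0.023, 0.002], [0.002, -0.003, -1.0]]
force: [0.2, -0.5, -1.5]
finger_gap: 0.028
gripper_force: 79.0
clock: 8.3
position: [0.5784, -0.23, 0.1811]
orientation: [[0.021, 1.0, -0.002], [1.0, -0.021, 0.001], [0.001, -0.002, -1.0]]
force: [0.3, -0.6, -2.4]
finger_gap: 0.0282
gripper_force: 79.1
scene []
top []
shift [-0.001  -0.0015  0.0025] turn -0.2 yaw 88.8 pos [ 0.5796 -0.231   0.1825] F [-0.4  0.2 -1.2] q6 -0.47 t 8.4 gap 0.0288
```

View pics/c6.png

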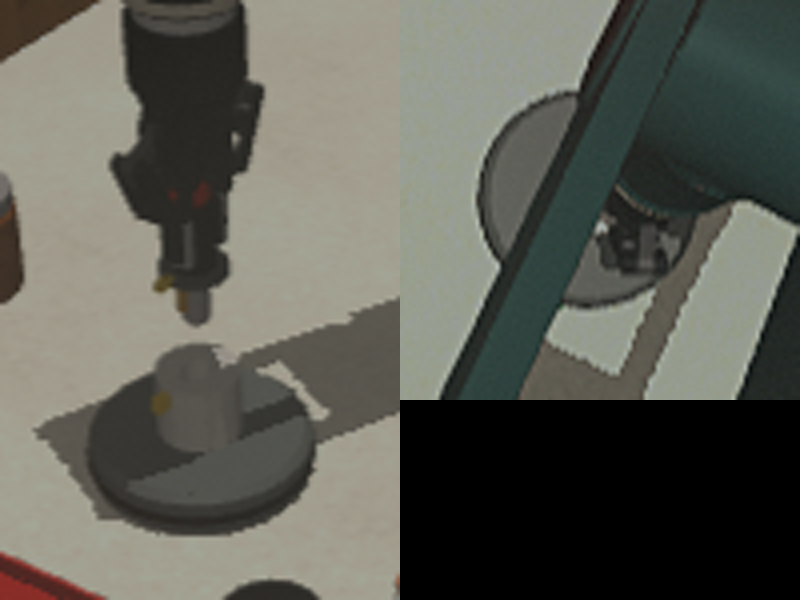

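The scene crop shows the post above the hub, with its tab at crop (163,284) and the hub tab at (161,403), both on the same side. The shaft tip is at about (197,320) and the hub axis at about column 198. I'll compare these with the predicted projections.

```bash
cat > cmp.py <<'E'
from h import *
import sys
f=dict(np.load("pics/scene%s.npz"%sys.argv[1]));s=read_state();P=s["position"]
hub=np.array([.5785,-.2337,0]);a=np.radians(-11.5)
post=P+[0,-.0015,0]
for n,p in(("hub face",hub+[0,0,.084]),("hub z.06",hub+[0,0,.06]),("hubtab",hub+[.0355*np.cos(a),.0355*np.sin(a),.08]),
  ("tip",post+[0,0,-.055]),("shaft mid",post+[0,0,-.045]),("flange",post+[0,0,-.012]),("posttab",post+[.029*np.cos(a),.029*np.sin(a),-.009])):
  q=proj(f,p);print(n,q.round(1),"crop",((q-[230,90])*4).round(0))
hs=cv2.cvtColor(f["image"],cv2.COLOR_RGB2HSV)
for b in blobs(f,(15,90,50),(38,255,255),(255,150,300,200),3): print(b)
g=f["image"].astype(int).sum(2)//3
for r in (160,163,166,168,170,185,190,194): print(r,g[r,262:296])
E
python3 cmp.py 6
```

```text
hub face [278.7 182. ] crop [195. 368.]
hub z.06 [279.  188.9] crop [196. 396.]
hubtab [269.2 188.9] crop [157. 395.]
tip [278.1 169.5] crop [193. 318.]
shaft mid [278.  166.4] crop [192. 306.]
flange [277.4 156.2] crop [190. 265.]
posttab [269.3 159.7] crop [157. 279.]
([270.5, 160.4], [14, 9, 4, 4, 13])
([275.5, 165.0], [20, 13, 2, 5, 10])
([269.9, 190.4], [13, 38, 5, 6, 23])
160 [153 155 154 153 154 153 124  82  67  66  62  52  49  48  47  47  47  47
  48  48  47  47  47  82 138 154 155 154 155 156 156 155 155 156]
163 [154 154 154 153 153 154 152 133 126 145 152 135  86  62  62  65  68  67
  65  62  93 143 154 155 154 154 154 154 154 155 155 154 154 153]
166 [154 154 154 155 155 154 155 155 154 155 156 137  87  62  61  67  69  68
  66  63  92 143 155 155 155 154 154 154 153 153 154 155 155 154]
168 [154 155 153 153 154 154 155 154 153 153 154 154 150 103  70  68  69  69
  67  64  94 141 153 153 152 152 153 154 153 153 153 153 154 155]
170 [156 155 155 155 154 154 152 152 152 152 155 155 155 150 119  78  69  68
  63  94 138 151 152 152 153 155 155 157 156 155 153 153 153 153]
185 [118  80  62  55  53  53  58  71  78  78  77  78  79  77  75  77  78  77
  79  78  78  78  78  77  78  78  75  69  75  81  82  80  81  81]
190 [53 53 53 53 53 54 63 66 65 65 68 80 83 83 82 84 83 83 84 82 82 82 82 79
 76 75 73 68 72 79 80 81 81 81]
194 [53 53 53 53 53 53 53 66 71 75 77 80 82 83 82 83 83 83 84 82 81 81 83 81
 76 74 73 68 61 54 52 52 52 52]
```

```bash
python3 -m inch '[[[-0.0015,0,0.015],0,0.02],[[-0.0015,0,0.03],0,0.02],[[-0.0015,0,0.036],0,0.02],[[-0.0015,0,0.036],0,0.02],[[-0.0015,0,0.036],0,0.02]]'
python3 look.py 7;python3 cmp.py 7|cut -c1-150
```

```text
clock: 8.9
position: [0.5794, -0.2332, 0.1464]
orientation: [[0.022, 1.0, 0.001], [1.0, -0.022, -0.001], [-0.001, 0.001, -1.0]]
force: [0.0, 0.0, -1.3]
finger_gap: 0.0282
gripper_force: 79.1
scene []
top []
hub face [278.7 182. ] crop [195. 368.]
hub z.06 [279.  188.9] crop [196. 396.]
hubtab [269.2 188.9] crop [157. 395.]
tip [278.  179.9] crop [192. 360.]
shaft mid [277.9 177. ] crop [191. 348.]
flange [277.3 167.1] crop [189. 308.]
posttab [269.3 170.7] crop [157. 323.]
([269.9, 171.0], [13, 19, 5, 5, 14])
([274.5, 175.0], [19, 23, 2, 5, 10])
([269.9, 190.4], [13, 38, 5, 6, 23])
160 [154 155 154 154 154 153 153  96  47  41  42  40  40  55  63  53  43  40
  40  40  39  40  41  73 140 155 155 155 156 156 156 156 155 157]
163 [154 154 155 153 153 155 155 111  58  42  42  41  41  50  62  58  44  39
  39  40  40  49  74 117 148 154 155 154 154 155 155 155 154 155]
166 [154 154 155 154 155 155 136  77  47  51  48  41  40  54  64  63  47  41
  40  39  39  43  46  47  85 142 154 154 153 154 155 156 156 156]
168 [156 155 154 155 155 154 132  75  46  47  47  44  43  45  46  41  39  39
  39  41  45  46  46  46  82 141 154 154 154 154 154 154 154 155]
170 [156 155 155 155 154 154 125  81  66  67  59  49  46  47  46  46  47  46
  46  47  47  46  46  81 139 155 156 157 157 155 154 153 153 154]
185 [119  80  62  54  52  54  59  71  77  78  77  79  78  76  75  77  78  78
  78  78  78  79  78  77  77  78  75  69  75  81  81  81  81  82]
190 [53 52 54 54 53 54 64 67 65 64 69 80 83 82 82 83 84 83 83 83 81 81 81 79
 75 75 74 68 71 80 81 81 81 82]
194 [54 53 53 53 53 54 53 65 71 76 77 80 82 82 81 82 83 83 83 82 81 81 84 81
 77 75 74 69 61 55 53 52 52 53]
```

View pics/c7.png

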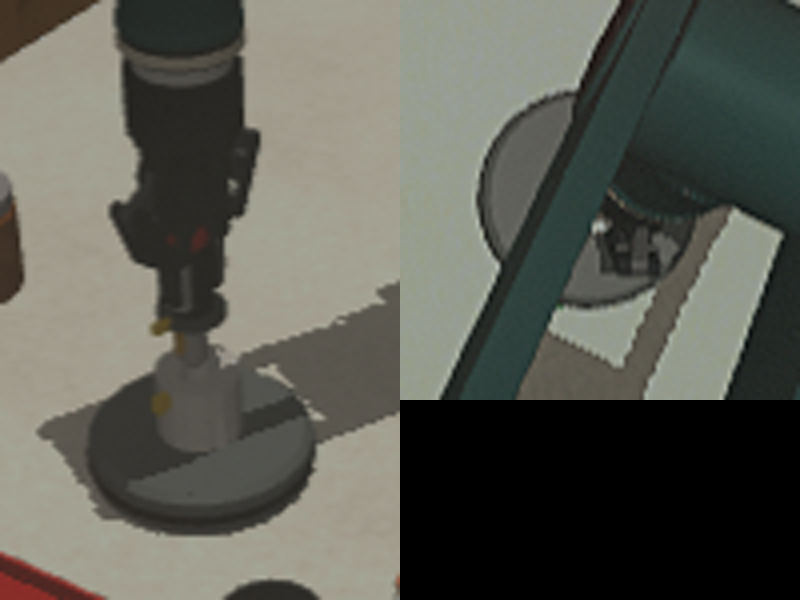

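The crop shows the shaft tip at about (195,362), right over the bore at about (197,366), with both tabs aligned. I'll descend gently and watch the force.

```bash
python3 -m inch '[[[0.0006,0,0.003],0,0.02],[[0.0006,0,0.006],0,0.02],[[0.0006,0,0.009],0,0.02],[[0.0006,0,0.011],0,0.02],[[0.0006,0,0.012],0,0.02]]'
python3 go.py 0.5785 -0.2325 0.099 89
```

```text
clock: 9.5
position: [0.5786, -0.2322, 0.133]
orientation: [[0.022, 1.0, -0.001], [1.0, -0.022, 0.0], [0.0, -0.001, -1.0]]
force: [-0.6, -0.2, -1.6]
finger_gap: 0.0284
gripper_force: 79.1
shift [-0.0003 -0.0001  0.034 ] turn -0.3 yaw 88.7 pos [ 0.5786 -0.2322  0.133 ] F [-0.6 -0.2 -1.6] q6 -0.47 t 9.5 gap 0.0284
```

```bash
python3 -m inch '[[[0,0,0.002],0,0.02],[[0,0,0.004],0,0.02],[[0,0,0.006],0,0.02],[[0,0,0.007],0,0.02],[[0,0,0.007],0,0.02]]'
python3 -m inch '[[[0,0,0.001],0,0.02],[[0,0,0.002],0,0.02],[[0,0,0.003],0,0.02],[[0,0,0.004],0,0.02],[[0,0,0.004],0,0.02]]'
```

```text
clock: 10.0
position: [0.5787, -0.2323, 0.1262]
orientation: [[0.022, 1.0, -0.0], [1.0, -0.022, 0.0], [0.0, -0.0, -1.0]]
force: [-0.5, 0.1, -1.0]
finger_gap: 0.0283
gripper_force: 79.1
clock: 10.5
position: [0.5787, -0.2323, 0.1223]
orientation: [[0.022, 1.0, -0.0], [1.0, -0.022, 0.0], [0.0, -0.0, -1.0]]
force: [-0.2, 1.1, -1.9]
finger_gap: 0.0284
gripper_force: 79.1
```

```bash
python3 -m inch '[[[0,0,0.002],0,0.02],[[0,0,0.004],0,0.02],[[0,0,0.006],0,0.02],[[0,0,0.007],0,0.02],[[0,0,0.007],0,0.02]]'
python3 -m inch '[[[0,0,0.002],0,0.02],[[0,0,0.004],0,0.02],[[0,0,0.006],0,0.02],[[0,0,0.007],0,0.02],[[0,0,0.007],0,0.02]]'
```

```text
clock: 11.0
position: [0.5788, -0.2323, 0.1155]
orientation: [[0.022, 1.0, -0.0], [1.0, -0.022, 0.0], [0.0, -0.0, -1.0]]
force: [-1.6, 2.0, 2.9]
finger_gap: 0.0285
gripper_force: 79.0
clock: 11.5
position: [0.5788, -0.2323, 0.1086]
orientation: [[0.022, 1.0, 0.0], [1.0, -0.022, 0.0], [0.0, 0.0, -1.0]]
force: [-3.2, 1.9, 4.9]
finger_gap: 0.0282
gripper_force: 79.3
```

```bash
python3 -m inch '[[[0,0,0.002],0,0.02],[[0,0,0.004],0,0.02],[[0,0,0.006],0,0.02],[[0,0,0.007],0,0.02],[[0,0,0.007],0,0.02]]'
python3 -m inch '[[[0,0,0.001],0,0.02],[[0,0,0.0015],0,0.02],[[0,0,0.002],0,0.02],[[0,0,0.002],0,0.02]]'
```

```text
clock: 12.0
position: [0.5788, -0.2323, 0.102]
orientation: [[0.022, 1.0, 0.0], [1.0, -0.022, 0.0], [0.0, 0.0, -1.0]]
force: [-2.6, 1.7, 7.1]
finger_gap: 0.0285
gripper_force: 79.6
clock: 12.4
position: [0.5788, -0.2323, 0.1003]
orientation: [[0.022, 1.0, 0.0], [1.0, -0.022, -0.0], [-0.0, 0.0, -1.0]]
force: [-3.6, 2.8, 8.9]
finger_gap: 0.0283
gripper_force: 79.7
```

```bash
python3 -m inch '[[[0,0,0.0005],0,0.02],[[0,0,0.001],0,0.02],[[0,0,0.001],0,0.02]]'
python3 -m inch '[[[0,0,0.0005],0,0.02],[[0,0,0.001],0,0.02],[[0,0,0.001],0,0.02]]'
```

```text
clock: 12.7
position: [0.5788, -0.2323, 0.0993]
orientation: [[0.022, 1.0, 0.0], [1.0, -0.022, -0.0], [-0.0, 0.0, -1.0]]
force: [-3.4, 2.4, 10.0]
finger_gap: 0.0284
gripper_force: 79.7
clock: 13.0
position: [0.5789, -0.2323, 0.0989]
orientation: [[0.022, 1.0, 0.0], [1.0, -0.022, -0.0], [-0.0, 0.0, -1.0]]
force: [-5.7, 4.1, 13.9]
finger_gap: 0.0283
gripper_force: 80.1
```

```bash
python3 -m inch '[[[0,0,0.0005],0,0.02],[[0,0,0.001],0,0.02],[[0,0,0.001],0,0.02]]'
python3 -m inch '[[[0,0,0.0005],0,0.02],[[0,0,0.001],0,0.02],[[0,0,0.001],0,0.02],[[0,0,0.001],0,0.02]]'
python3 look.py 8
```

```text
clock: 13.3
position: [0.5789, -0.2323, 0.0989]
orientation: [[0.022, 1.0, 0.001], [1.0, -0.022, -0.0], [-0.0, 0.001, -1.0]]
force: [-7.6, 4.5, 21.6]
finger_gap: 0.0287
gripper_force: 80.7
clock: 13.7
position: [0.5788, -0.2323, 0.0988]
orientation: [[0.022, 1.0, 0.001], [1.0, -0.022, -0.001], [-0.001, 0.001, -1.0]]
force: [-10.4, 5.9, 29.4]
finger_gap: 0.0284
gripper_force: 81.4
scene []
top []
```

View pics/c8.png

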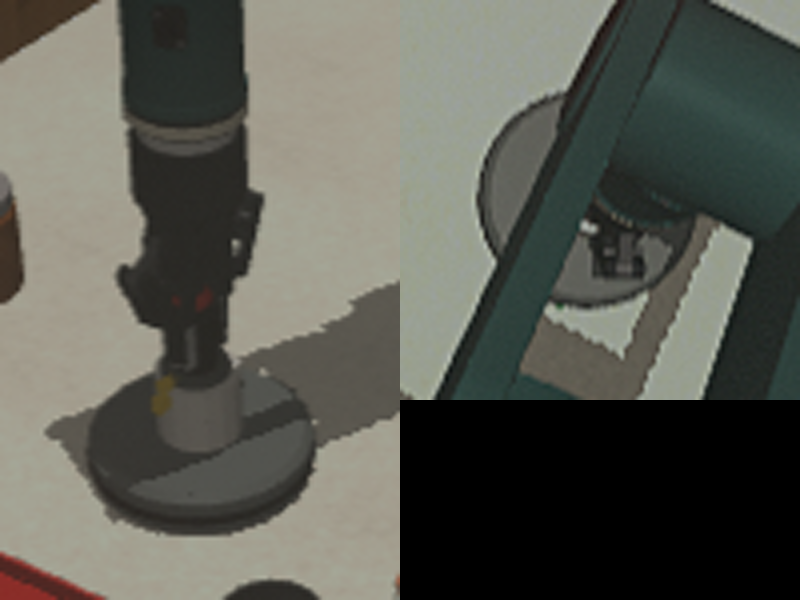

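The picture shows the flange lying on the hub face at about crop (200,365), with the two tabs stacked at (163,390). The height has stopped at the expected 0.099 m under a 29 N push.

```bash
python3 -c "
from plant import *
s=read_state();print(s['force'],s['position'],s['gripper_force']);print(sign_off())"
```

```text
[-10.40041095   5.76428142  29.14582006] [ 0.57888456 -0.23230548  0.09878785] 81.42016410827637
the job is handed in; nothing more can be done
None
```

The red coral post is keyed into the hub with its flange flush, still gripped at about 80 N and pressed down with about 29 N, and the job was handed in at about 14 s.

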